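# Clamp the touchstone for an assay

## Robot

A 6-joint arm with a two-finger parallel gripper is mounted at the origin on a cart in front of the work surface, level with it; the furniture and walls round the work are solid. World frame = base frame: x ahead of the robot, y to its left, z up, the work surface at z = 0. Lengths are in m, angles in rad, forces in N, time in s.
With the tool pointing down it reaches from about 0.3 to 0.75 m from the base axis. Payload 8.5 kg.
Tool frame: the origin (TCP) lies at the centre of the arm's flange, where the gripper is bolted on; the fingertips stand 173 mm ahead of it and the grasp point (between the pads) lies 155 mm ahead of it (ctrl.finger_overhang is the distance from the TCP to the fingertips, in m); z points along the fingers, y is the direction in which the jaws open and shut (so a half turn about z gives the same grasp; the last joint's range is limited). The gripper opens to 85 mm and grips with 20 to 120 N. Pads are 22 mm wide; open, the fingers measure 114 mm over their backs; the gripper's body (76 mm by 85 mm) begins 54 mm behind the grasp point. The pads swing forward as they close: fully open they stand 13 mm farther back than shut.
Start: joints at [-1.431, 0.381, 1.297, -0, 1.464, -0.215], TCP at [0.191, -0.516, 0.405] pointing down, gripper open.
Joint ranges: [-3.11, 3.11], [-0.89, 2.33], [0.22, 2.48], [-1.42, 4.56], [0.17, 2.85], [-2.88, 2.88]. Speed limits (rad/s): [2.39, 2.39, 3.14, 3.14, 3.14, 3.14].

## Interface

Orientations are given as a unit quaternion [w, x, y, z].
In Python, from bench import ctrl, vision gives the robot as it stands.
- The arm moves only by the shell command python3 -m crank 'ROWS' [FORCE]. ROWS is JSON, a list of rows, each an object with "claw": the opening, from -1 (shut) to 1 (fully open); "offset": the shift along the tool's x, y, z each as a share of 400 mm, from -1 to 1, a list of three; "delta_rot": the turn, a rotation vector about the tool's x, y, z each as a share of 180 degrees, from -1 to 1, a list of three. A call has 1 to 20 rows; each row is the pose to reach, as a shift and turn from the pose measured when the call began, along the tool's axes at that moment, turning the shorter way round; what a row does not reach only later rows make up. A row lasts 1/10 s, in which the tool goes at most 50 mm and 8.59 degrees, less where a joint would pass 70% of its speed; a pose out of reach is approached as far as the arm can. A call with a number of a shift or a turn outside -1 to 1 is refused whole. A call with a gripper value outside its range is refused whole. The fingers move at their own pace and stop on an object; FORCE is the grip in N (left out, the last holds). Time passes only in rows, so rows that repeat a pose let the fingers close. It gives the time, the measured TCP pose, the force and the opening at its end, in the units of the state.
- ctrl.state(): the state, without advancing time (a new reading comes with each control period).
- vision.capture(name): name is "scene" or "top" or "wrist"; returns the picture (384x512x3 uint8, blue, green, red); there is no depth.
- vision.calibration(name): a dict with "K" (3x3 intrinsics, pixels), "dist_coeffs" ([k1, k2, p1, p2, k3] as OpenCV has them; the pictures are not rectified), "extrinsics" (4x4, takes a point from camera to world coordinates). Camera axes: x right, y down, z forward; pixel columns grow to the right and rows downward; lengths in m; the calibration is good to about 2 mm. A picture is of the moment at which its call begins: read the wrist's pose just before it. calibration takes no time and is no camera call; for the wrist camera it gives the pose at the moment of the call.
- ctrl.close_job(): hands the job in, once; it reports no verdict.
The state is a dict: "t": time; "joint_pos": joint angles; "dq": joint speeds; "joint_torque": joint torques, N m; "ee_pos": TCP position; "tool_rot": TCP orientation; "ft_force": force on the tool from outside, world axes, zero at the start; "moment": the same for the moment, N m; "gripper_width": finger opening in m.
Only numpy, scipy, OpenCV 4.12 (cv2) and the standard library are available. Lean on these libraries where they do the work, as an engineer would, in place of code of your own. Each camera call takes 0.05 s, during which the arm holds its last target. There are 200 camera calls.

## Task

Get the touchstone ready for a rubbing test: lay it flat on the green bed of the red clamp, lengthwise between the two brass-faced jaws, and then turn the hexagonal sleeve of the clamp's turnbuckle so that both jaws draw in and hold the stone firmly from both ends. Do not stop at the first touch, but do not force it either, as the stone is brittle; then let go, and leave the acid bottles, the loupe and the ear studs as they are.

Things in the scene. Friction and masses are not known exactly. Their poses are not given: they have to be found in the camera images.
- stone_mid (a point): centre of the touchstone: a flat black stone block, 40 mm (its x) by 64 mm (its y) by 11 mm thick, lying flat and loose on the worktop, about 0.07 kg; the point is half-way up, 5.5 mm above its underside. Can be gripped across the 40 mm.
- touchstone: the same touchstone; this origin is the centre of its underside
- clamp: red and dark grey bench clamp, fixed to the worktop; origin at worktop level, x away from the operator, y along the jaw travel, z up. Base plate 158 (x) by 222 by 12 mm. In front, an arm leads from each jaw to an upright red lug, 88 mm high, 24 mm wide in x, its inner face at least 46 mm from the sleeve's middle; each lug holds one threaded end of the turnbuckle.
- bed_mid (a point): middle of the top face of the green bed on which the stone is clamped, at [45, 0, 30] mm of the clamp's frame; axes as the clamp's. The bed is 40 mm (x) by 55 mm (y); the 64 mm stone stands out past it at both ends, towards the jaws. Free room of 70 mm in front of the stone, up to the sleeve.
- jaws_mid (a point): point half-way between the two jaws, at [45, 0, 40] mm of the clamp's frame, axes as the clamp's. The red jaws slide along y, one at each side of the bed, always equally far from this point; their brass faces, 36 mm wide, 31 to 49 mm above the worktop, sprung by up to 5 mm, stand 72 to 78 mm apart at the start; the jaws' tops are 54 mm above the worktop. They cannot be pushed, only screwed.
- sleeve_mid (a point): centre of the turnbuckle's grey hexagonal sleeve, on its axis, at [-45, 0, 76] mm of the clamp's frame: 44 mm long along y, 24 mm across flats, bare thread at both ends, free all round. The point's y is the sleeve's axis and equals the clamp's y; its x and z turn with the sleeve. Its x axis is square to a pair of flats, and so is every direction 60 degrees round from that.
- sleeve: the same sleeve and how it turns. About +y by the right-hand rule (its top moving to the clamp's +x) it draws both jaws in, 16 mm each per turn; the other way opens. 0.42 N m turns it while the jaws run free; it stays where left. Once both faces bear on the stone, each sixth of a turn adds 50 N per jaw and 0.27 N m. A sixth of a turn past that point is firm; a third strains the stone.
- acid_bottle_1: small brown dropper bottle, 30 mm across, 82 mm high, standing; a bystander; origin at the centre of its underside, z up its axis
- acid_bottle_2: another such bottle; a bystander
- loupe: small folding loupe, black and clear, 28 by 60 by 19 mm; a bystander; origin at its underside
- ear_studs: cluster of golden ear studs, 53 by 62 by 16 mm; a bystander; origin at its underside
Things that resemble listed ones, but are neither listed nor needed, are in the scene too. Of the things that look like the touchstone, the smaller one is meant.

How it is judged:
On the way:
1. the touchstone lies flat on the bed, lengthwise between the jaws, and has been let go (z of stone_mid in the frame of bed_mid between 0.003 and 0.009 m and x of stone_mid in the frame of bed_mid between -0.01 and 0.01 m and angle between the y axis of stone_mid and the y axis of bed_mid, either way round below 0.14 rad and angle between stone_mid's own z axis and vertical below 0.08 rad and y of stone_mid in the frame of bed_mid between -0.009 and 0.009 m and contact force between the fingers and touchstone below 0.3 N), for 0.2 s.
At the end, for the whole second after the job is handed in: Touchstone flat on the bed, its length along the jaw travel within 8 degrees, within 10 mm of the bed's middle fore and aft and 3 mm between the jaws; the jaws press it with 30 to 165 N in all (half at each end); at rest, untouched (z of stone_mid in the frame of bed_mid between 0.003 and 0.009 m and x of stone_mid in the frame of bed_mid between -0.01 and 0.01 m and angle between the y axis of stone_mid and the y axis of bed_mid, either way round below 0.14 rad and angle between stone_mid's own z axis and vertical below 0.08 rad and y of stone_mid in the frame of bed_mid between -0.003 and 0.003 m and contact force between the fingers and touchstone below 0.3 N and contact force between touchstone and clamp between 30 and 165 N and linear speed of touchstone below 0.01 m/s).
It fails at once if the brittle stone is overtightened (more than 200 N in all) (contact force between touchstone and clamp above 200 N).
It fails at once if a bottle, the loupe or the ear studs are disturbed (distance of any of acid_bottle_1, acid_bottle_2, loupe, ear_studs from where it was at the start of the episode above 0.03 m or angle between any of acid_bottle_1, acid_bottle_2's own z axis and vertical above 0.4 rad).
It also fails if it takes over 70 s, if anything falls off the work surface, if the arm or the gripper's body presses on something with over 40 N, if the wrist force passes 120 N, or if a joint passes its speed limit or range.

## Working session

There is one attempt and no reset: what is moved stays moved. The work goes in short steps, Python scripts to look and compute and a shell command to move; the robot and the scene stay as the last step left them, time stands still between calls to the robot, and variables do not carry over. Pictures are saved under pics/ and viewed, about 8 in all and at most 12, crops included, and the job is handed in when it is done.

```bash
ls; mkdir -p pics; cat > h.py <<'E'
import numpy as np,cv2
from bench import ctrl,vision
def cal(n):
    c=vision.calibration(n);return np.array(c["K"]),np.array(c["dist_coeffs"]),np.array(c["extrinsics"])
def ray(n,uv,z,c=None):
    K,d,T=c or cal(n)
    p=cv2.undistortPoints(np.array(uv,float).reshape(-1,1,2),K,d).reshape(-1,2)
    r=np.c_[p,np.ones(len(p))]@T[:3,:3].T;o=T[:3,3]
    return o+r*((np.broadcast_to(z,len(p))-o[2])/r[:,2])[:,None]
def proj(n,P,c=None):
    K,d,T=c or cal(n);W=np.linalg.inv(T)
    return cv2.projectPoints(np.array(P,float).reshape(-1,3),cv2.Rodrigues(W[:3,:3])[0],W[:3,3],K,d)[0].reshape(-1,2)
E
python3 - <<'E'
from h import *
a=vision.capture("top");b=vision.capture("scene")
cv2.imwrite("pics/top.png",a);cv2.imwrite("pics/scene.png",b)
cv2.imwrite("pics/top_v.png",cv2.resize(a,(800,600),interpolation=cv2.INTER_CUBIC))
cv2.imwrite("pics/scene_v.png",cv2.resize(b,(800,600),interpolation=cv2.INTER_CUBIC))
for n in("top","scene"):
    print(cal(n)[2].round(3), cal(n)[0][0,0])
E
```

```text
pics
[[-0.013 -0.993  0.118  0.31 ]
 [-1.     0.014  0.011  0.04 ]
 [-0.012 -0.118 -0.993  1.363]
 [ 0.     0.     0.     1.   ]] 472.7609978128676
[[-0.854 -0.239  0.462  0.025]
 [-0.52   0.358 -0.775  0.803]
 [ 0.02  -0.902 -0.43   0.516]
 [ 0.     0.     0.     1.   ]] 416.9828523614764
```

View pics/top_v.png

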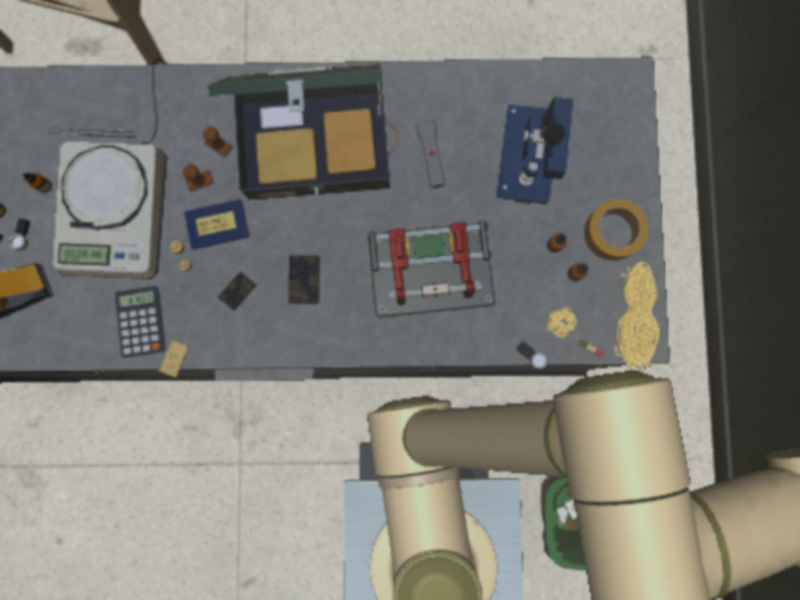

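View pics/scene_v.png

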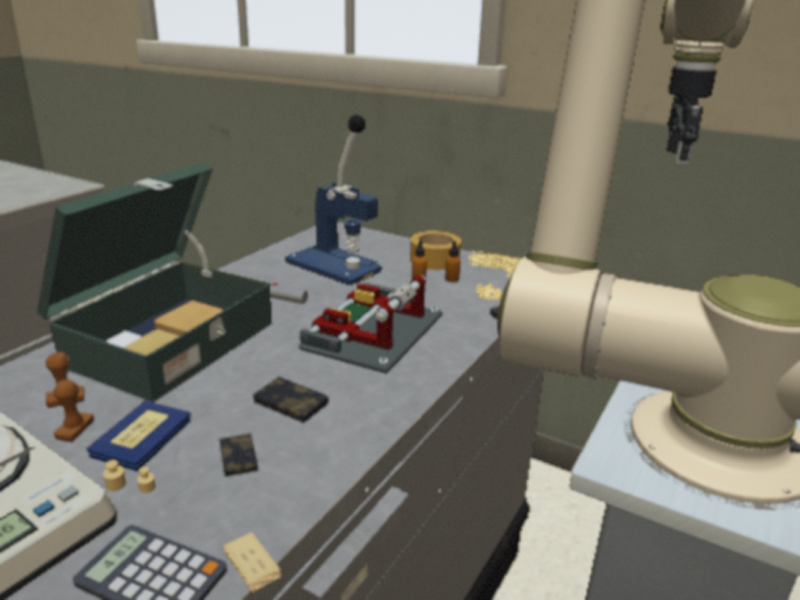

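The top view (800x600) shows two look-alikes for the touchstone: a smaller black block at (237,291) and a larger one at (304,279). The smaller one is meant. The clamp is at about (432,268), the sleeve at about (435,290), the bottles at (557,241) and (579,270), the studs at (561,321) and the loupe at (533,355). I'll check the choice in a close crop.

```bash
python3 - <<'E'
from h import *
a=cv2.imread("pics/top.png")
c=cv2.resize(a[135:205,135:330],None,fx=4,fy=4,interpolation=cv2.INTER_CUBIC)
c=np.clip(c*1.5,0,255).astype(np.uint8)
cv2.imwrite("pics/crop1.png",c)
E
```

```text
(no output)
```

View pics/crop1.png

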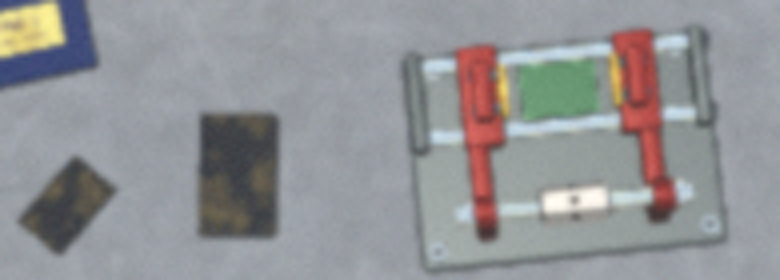

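The crop shows the small stone with corners at (78,156), (117,188), (60,254), (18,221), and the bigger decoy beside it. It also shows the green bed at (521,68)-(599,112) and the base's front corners at (427,270) and (725,241).

```bash
python3 - <<'E'
from h import *
def R(l): return (np.array(l,float)+.5)/4-.5+135
s=ray("top",R([(78,156),(117,188),(60,254),(18,221)]),.011);print(s.round(4),s.mean(0).round(4))
print([np.linalg.norm(s[i]-s[(i+1)%4]).round(4) for i in range(4)])
d=(s[1]-s[2]+s[0]-s[3]);print("stone long dir deg",np.degrees(np.arctan2(d[1],d[0])))
b=ray("top",R([(521,68),(594,60),(599,112),(525,119)]),.03);print(b.mean(0))
f=ray("top",R([(427,270),(725,241)]),.012);e=f[0]-f[1];th=np.arctan2(-e[0],e[1]);print(f,np.linalg.norm(e),"clamp yaw",np.degrees(th))
C=np.cos(th);S=np.sin(th);Rz=np.array([[C,-S],[S,C]])
o1=b.mean(0)[:2]-Rz@[.045,0];o2=f.mean(0)[:2]-Rz@[-.079,0];print("origin",o1,o2)
m=ray("top",R([(574,202)]),.088)
print("sleeve",m,[o[:2]+Rz@[-.045,0] for o in(o1,o2)])
print(ctrl.state())
# wrist cam relative to tool
from scipy.spatial.transform import Rotation as Q
st=ctrl.state();q=st["tool_rot"];T=np.eye(4);T[:3,:3]=Q.from_quat([q[1],q[2],q[3],q[0]]).as_matrix();T[:3,3]=st["ee_pos"]
print((np.linalg.inv(T)@cal("wrist")[2]).round(3),T.round(3),cal("wrist")[0][0,0])
E
```

```text
[[0.5321 0.3479 0.011 ]
 [0.5082 0.3193 0.011 ]
 [0.4608 0.36   0.011 ]
 [0.4852 0.3907 0.011 ]] [0.4966 0.3544 0.011 ]
[np.float64(0.0372), np.float64(0.0625), np.float64(0.0392), np.float64(0.0635)]
stone long dir deg -41.502296779339005
[ 0.57196921 -0.00156567  0.03      ]
[[ 0.44540945  0.09541249  0.012     ]
 [ 0.46337151 -0.11877079  0.012     ]] 0.21493513866422384 clamp yaw 4.793780311558431
origin [ 0.52712662 -0.00532631] [ 0.53311414 -0.00507715]
sleeve [[ 0.48285237 -0.00808941  0.088     ]] [array([ 0.48228403, -0.00908694]), array([ 0.48827155, -0.00883778])]
{'t': 0.1, 'joint_pos': array([-1.43128349e+00,  3.81104903e-01,  1.29814940e+00,  3.35723025e-06,
        1.46360438e+00, -2.15278729e-01]), 'dq': array([ 4.51885244e-04, -2.58283873e-04, -2.66728832e-03, -8.44021925e-06,
       -3.82102454e-04,  9.23948180e-04]), 'joint_torque': array([ 3.89838693e-03, -4.49221838e+01, -2.31656706e+01, -1.92892626e-04,
        3.63961837e-03, -1.67580833e-05]), 'ee_pos': array([ 0.19106974, -0.51569566,  0.40419812]), 'tool_rot': array([-6.32495106e-04,  9.84306423e-01,  1.76466613e-01,  2.56423119e-05]), 'ft_force': array([-0.09740051,  0.48070713,  0.53600061]), 'moment': array([-0.01567468, -0.05752   ,  0.02324064]), 'gripper_width': 0.08562286584584564}
[[ 0.    -0.955 -0.295  0.076]
 [ 1.     0.    -0.     0.001]
 [ 0.001 -0.295  0.955  0.03 ]
 [ 0.     0.     0.     1.   ]] [[ 0.938  0.347 -0.     0.191]
 [ 0.347 -0.938  0.001 -0.516]
 [ 0.    -0.001 -1.     0.404]
 [ 0.     0.     0.     1.   ]] 324.68787168523454
```

```bash
R='{"claw":1,"offset":[1,-0.93,0.1],"delta_rot":[0,0,-0.414]}'; python3 -m crank '[{"claw":1,"offset":[1,-0.93,0.1],"delta_rot":[0,0,-0.414]},{"claw":1,"offset":[1,-0.93,0.1],"delta_rot":[0,0,-0.414]},{"claw":1,"offset":[1,-0.93,0.1],"delta_rot":[0,0,-0.414]},{"claw":1,"offset":[1,-0.93,0.1],"delta_rot":[0,0,-0.414]},{"claw":1,"offset":[1,-0.93,0.1],"delta_rot":[0,0,-0.414]},{"claw":1,"offset":[1,-0.93,0.1],"delta_rot":[0,0,-0.414]},{"claw":1,"offset":[1,-0.93,0.1],"delta_rot":[0,0,-0.414]},{"claw":1,"offset":[1,-0.93,0.1],"delta_rot":[0,0,-0.414]},{"claw":1,"offset":[1,-0.93,0.1],"delta_rot":[0,0,-0.414]},{"claw":1,"offset":[1,-0.93,0.1],"delta_rot":[0,0,-0.414]},{"claw":1,"offset":[1,-0.93,0.1],"delta_rot":[0,0,-0.414]},{"claw":1,"offset":[1,-0.93,0.1],"delta_rot":[0,0,-0.414]},{"claw":1,"offset":[1,-0.93,0.1],"delta_rot":[0,0,-0.414]},{"claw":1,"offset":[1,-0.93,0.1],"delta_rot":[0,0,-0.414]},{"claw":1,"offset":[1,-0.93,0.1],"delta_rot":[0,0,-0.414]},{"claw":1,"offset":[1,-0.93,0.1],"delta_rot":[0,0,-0.414]}]' 60
python3 - <<'E'
from h import *
c=cal("wrist");a=vision.capture("wrist");np.savez("pics/w1.npz",K=c[0],d=c[1],T=c[2])
cv2.imwrite("pics/w1.png",a)
cv2.imwrite("pics/w1v.png",cv2.resize(a,(800,600),interpolation=cv2.INTER_CUBIC))
E
```

```text
t: 1.7
ee_pos: [0.4367, -0.0289, 0.3648]
tool_rot: [-0.0, 0.677, 0.736, 0.0]
ft_force: [-0.2, -0.5, 0.3]
gripper_width: 0.0854
```

View pics/w1v.png

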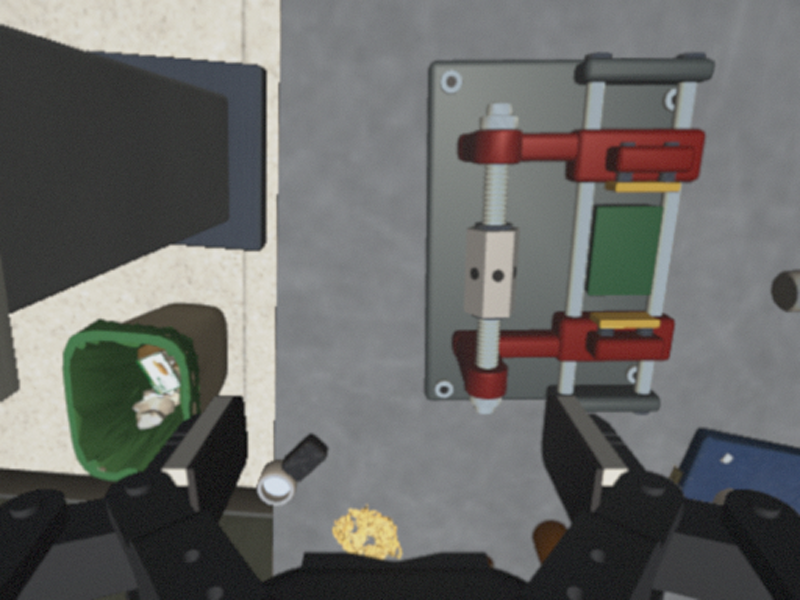

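The wrist view shows the clamp well. The sleeve is at about (491,272) with its flats visible, the bed is at about (626,250), and the plate's left corners are at (430,62) and (427,398). I'll enlarge the sleeve and bed.

```bash
python3 - <<'E'
from h import *
a=cv2.imread("pics/w1.png")
c=cv2.resize(a[108:218,280:440],None,fx=5,fy=5,interpolation=cv2.INTER_CUBIC)
cv2.imwrite("pics/crop2.png",c)
E
```

```text
(no output)
```

View pics/crop2.png

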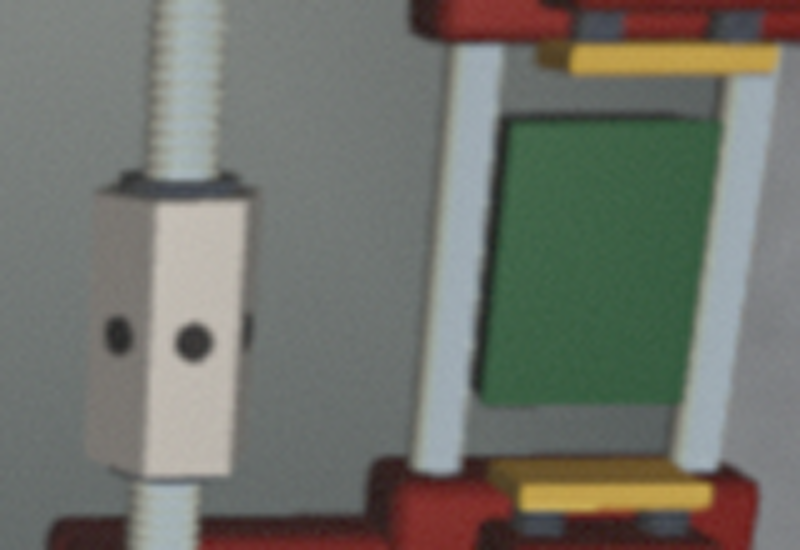

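The main top flat spans crop edges x=154..247 at its far end (y=200) and x=145..232 at its near end (y=473). The left flat is visible out to x≈97/87, and the bed corners are clear. I'll fit the clamp pose and sleeve angle to these.

```bash
cat > fit.py <<'E'
from h import *
from scipy.optimize import least_squares
z=np.load("pics/w1.npz");c=(z["K"],z["d"],z["T"])
def R(l): return (np.array(l,float)+.5)/5-.5+[280,108]
bed=R([(511,120),(720,122),(682,403),(483,403)]);BP=np.array([[25,27.5,30],[65,27.5,30],[65,-27.5,30],[25,-27.5,30]])/1e3
pl=(np.array([(430,62),(427,398)])+.5)/1.5625-.5;PP=np.array([[-79,111,12],[-79,-111,12]])/1e3
sl=R([(154,200),(145,472),(247,200),(232,474),(97,193),(87,458)])
def W(P,p):
    C,S=np.cos(p[2]),np.sin(p[2]);return P@np.array([[C,S,0],[-S,C,0],[0,0,1]])+[p[0],p[1],0]
def res(p,parts=False):
    ph=p[3];r=24e-3/3**.5
    SP=[]
    for a in (ph-np.pi/6,ph+np.pi/6,ph-np.pi/2): # angle from up toward +x
        for y in(.022,-.022): SP.append([-.045+r*np.sin(a),y,.076+r*np.cos(a)])
    o=[proj("",W(P,p),c)-q for P,q in((BP,bed),(PP,pl),(np.array(SP),sl))]
    return o if parts else np.concatenate([o[0].ravel(),.5*o[1].ravel(),o[2].ravel()])
s=least_squares(res,[.53,-.005,.084,0.],loss="soft_l1");p=s.x
print(p[:3].round(4),"yaw",np.degrees(p[2]),"sleeve deg",np.degrees(p[3]));[print(q.round(1).tolist()) for q in res(p,True)]
print("bed",W(np.array([.045,0,.03]),p),"sleeve",W(np.array([-.045,0,.076]),p))
# brass gap: inner upper edges z=.049
b=ray("",R([(675,75),(605,485)]),.049,c);
C,S=np.cos(p[2]),np.sin(p[2])
print("brass clamp y",[(-S*(q[0]-p[0])+C*(q[1]-p[1])).round(4) for q in b])
# stone projected from top corners, check yaw calc in clamp frame vs top view
P=proj("top",W(np.vstack([BP,PP]),p));print((P).round(1).tolist())
E
python3 fit.py
```

```text
[ 0.5317 -0.0058  0.0917] yaw 5.256532940884857 sleeve deg 4.27758887986402
[[0.2, 0.2], [1.1, -0.5], [0.6, 0.1], [-0.2, 0.4]]
[[-5.2, -1.9], [-4.6, 3.0]]
[[0.6, 0.4], [0.0, 0.8], [-0.2, 0.0], [-0.4, -0.1], [-0.3, -0.3], [-0.0, -0.6]]
bed [ 0.57654264 -0.00170848  0.03      ] sleeve [ 0.48692114 -0.00995385  0.076     ]
brass clamp y [np.float64(0.0372), np.float64(-0.0377)]
[[265.8, 163.3], [264.3, 149.7], [283.4, 147.7], [284.9, 161.3], [240.7, 203.0], [317.6, 194.9]]
```

```bash
python3 -m crank '[{"claw":1,"offset":[0.942,0.23,0.1],"delta_rot":[0,0,-0.243]},{"claw":1,"offset":[0.942,0.23,0.1],"delta_rot":[0,0,-0.243]},{"claw":1,"offset":[0.942,0.23,0.1],"delta_rot":[0,0,-0.243]},{"claw":1,"offset":[0.942,0.23,0.1],"delta_rot":[0,0,-0.243]},{"claw":1,"offset":[0.942,0.23,0.1],"delta_rot":[0,0,-0.243]},{"claw":1,"offset":[0.942,0.23,0.1],"delta_rot":[0,0,-0.243]},{"claw":1,"offset":[0.942,0.23,0.1],"delta_rot":[0,0,-0.243]},{"claw":1,"offset":[0.942,0.23,0.1],"delta_rot":[0,0,-0.243]},{"claw":1,"offset":[0.942,0.23,0.1],"delta_rot":[0,0,-0.243]},{"claw":1,"offset":[0.942,0.23,0.1],"delta_rot":[0,0,-0.243]},{"claw":1,"offset":[0.942,0.23,0.1],"delta_rot":[0,0,-0.243]},{"claw":1,"offset":[0.942,0.23,0.1],"delta_rot":[0,0,-0.243]},{"claw":1,"offset":[0.942,0.23,0.1],"delta_rot":[0,0,-0.243]}]'
python3 - <<'E'
from h import *
c=cal("wrist");a=vision.capture("wrist");np.savez("pics/w2.npz",K=c[0],d=c[1],T=c[2])
cv2.imwrite("pics/w2.png",a)
cv2.imwrite("pics/w2v.png",cv2.resize(a[60:300,100:420],(800,600),interpolation=cv2.INTER_CUBIC))
E
```

```text
t: 3.05
ee_pos: [0.4975, 0.3534, 0.3257]
tool_rot: [-0.0, 0.355, 0.935, 0.001]
ft_force: [-0.0, -0.4, 0.5]
gripper_width: 0.0857
```

View pics/w2v.png

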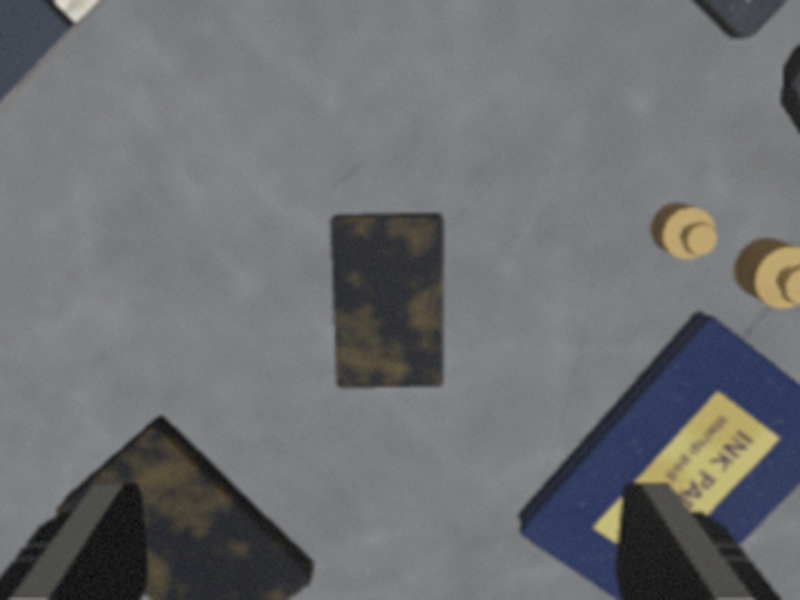

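The small stone is centred with corners at (333,214), (441,212), (443,386), (338,386), and its long side lines up with the tool. There is room for the fingers on both sides.

```bash
python3 - <<'E'
from h import *
z=np.load("pics/w2.npz");c=(z["K"],z["d"],z["T"])
q=(np.array([(333,214),(441,212),(443,386),(338,386)])+.5)/2.5-.5+[100,60]
s=ray("",q,.011,c);m=s.mean(0);print(m,[np.linalg.norm(s[i]-s[(i+1)%4]).round(4) for i in range(4)])
d=s[0]-s[3]+s[1]-s[2];print("long yaw",np.degrees(np.arctan2(d[1],d[0])))
st=ctrl.state();w,x,y,zz=st["tool_rot"]
from scipy.spatial.transform import Rotation as Q
M=Q.from_quat([x,y,zz,w]).as_matrix();print("toolx yaw",np.degrees(np.arctan2(M[1,0],M[0,0])))
e=np.array([m[0],m[1],.155+.006])-st["ee_pos"]
print("tool d",(M.T@e).round(4),(M.T@e/.4).round(3))
E
```

```text
[0.49905963 0.35618282 0.011     ] [np.float64(0.0379), np.float64(0.0651), np.float64(0.0393), np.float64(0.0643)]
long yaw 139.69116257129585
toolx yaw 138.41058015759535
tool d [0.0004 0.0028 0.1647] [0.001 0.007 0.412]
```

```bash
python3 -c "
from bench import ctrl
print(ctrl.finger_overhang,[a for a in dir(ctrl) if a[0]!='_'])"
python3 -m crank '[{"claw":1,"offset":[0.001,0.007,0.3],"delta_rot":[0,0,-0.007]},{"claw":1,"offset":[0.001,0.007,0.36],"delta_rot":[0,0,-0.007]},{"claw":1,"offset":[0.001,0.007,0.36],"delta_rot":[0,0,-0.007]},{"claw":1,"offset":[0.001,0.007,0.36],"delta_rot":[0,0,-0.007]},{"claw":1,"offset":[0.001,0.007,0.37],"delta_rot":[0,0,-0.007]},{"claw":1,"offset":[0.001,0.007,0.37],"delta_rot":[0,0,-0.007]},{"claw":1,"offset":[0.001,0.007,0.37],"delta_rot":[0,0,-0.007]}]'
```

```text
0.1734 ['PlanningError', 'close_job', 'finger_overhang', 'state']
t: 3.8
ee_pos: [0.4995, 0.3563, 0.18]
tool_rot: [0.001, 0.345, 0.939, 0.002]
ft_force: [0.4, -0.5, 0.3]
gripper_width: 0.0855
```

```bash

python3 -m crank '[{"claw":1,"offset":[0,0,0.015],"delta_rot":[0,0,0]},{"claw":1,"offset":[0,0,0.015],"delta_rot":[0,0,0]},{"claw":1,"offset":[0,0,0.015],"delta_rot":[0,0,0]}]'
python3 -m crank '[{"claw":1,"offset":[0,0,0.004],"delta_rot":[0,0,0]},{"claw":1,"offset":[0,0,0.004],"delta_rot":[0,0,0]}]'
python3 - <<'E'
from h import *
a=vision.capture("wrist");cv2.imwrite("pics/w3.png",cv2.resize(a[130:384,90:430],(800,598),interpolation=cv2.INTER_CUBIC))
E
```

```text
t: 4.1
ee_pos: [0.4995, 0.3564, 0.1744]
tool_rot: [0.001, 0.345, 0.939, 0.002]
ft_force: [1.2, -0.0, -0.7]
gripper_width: 0.0854
t: 4.3
ee_pos: [0.4995, 0.3564, 0.1726]
tool_rot: [0.001, 0.345, 0.939, 0.002]
ft_force: [0.7, 0.3, 0.7]
gripper_width: 0.0857
```

View pics/w3.png

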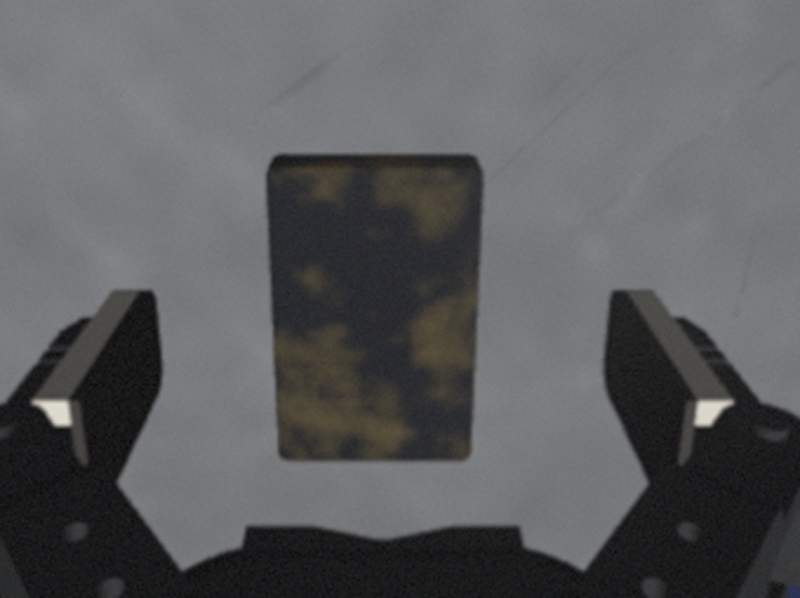

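The stone at (375,310) sits midway between the open pads at (155,325) and (610,325), and there is no table contact yet. I'll close gently and watch the force.

```bash

python3 -m crank '[{"claw":0.2,"offset":[0,0,0],"delta_rot":[0,0,0]},{"claw":0.1,"offset":[0,0,0],"delta_rot":[0,0,0]},{"claw":-0.3,"offset":[0,0,0],"delta_rot":[0,0,0]},{"claw":-0.3,"offset":[0,0,0],"delta_rot":[0,0,0]},{"claw":-0.3,"offset":[0,0,0],"delta_rot":[0,0,0]},{"claw":-0.3,"offset":[0,0,0],"delta_rot":[0,0,0]},{"claw":-0.3,"offset":[0,0,0],"delta_rot":[0,0,0]}]' 40
python3 - <<'E'
from h import *
a=vision.capture("scene")
p=proj("scene",[[.5,.355,.03]])[0].astype(int);x,y=p
c=a[max(0,y-45):y+30,x-50:x+50];cv2.imwrite("pics/s3.png",cv2.resize(c,None,fx=8,fy=8,interpolation=cv2.INTER_CUBIC))
E
```

```text
t: 5.05
ee_pos: [0.4996, 0.3564, 0.1729]
tool_rot: [0.002, 0.345, 0.939, 0.002]
ft_force: [-0.0, 0.4, 3.8]
gripper_width: 0.0389
```

View pics/s3.png

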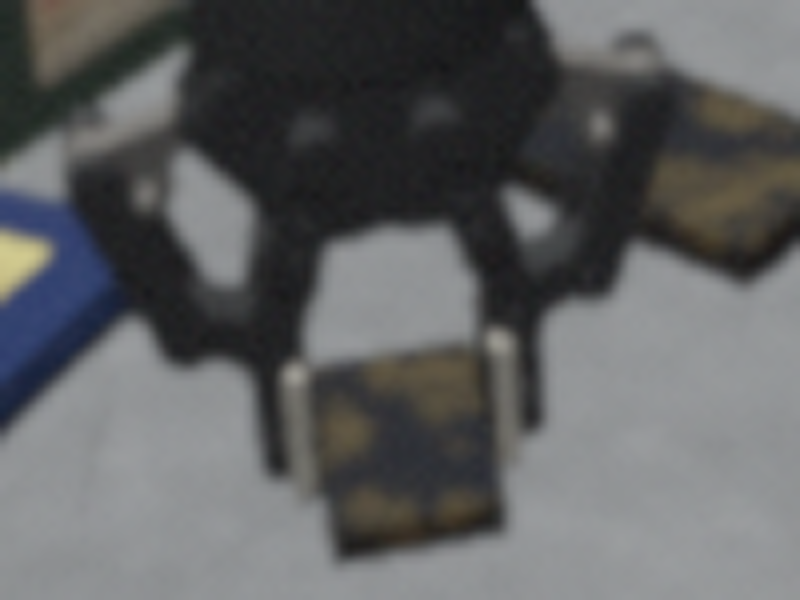

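The stone is held, but the 3.8 N upward force suggests the tips brush the table. I'll regrip about 2.5 mm higher so they stay clear of the bed, then lift.

```bash

python3 -m crank '[{"claw":0.1,"offset":[0,0,0],"delta_rot":[0,0,0]},{"claw":0.1,"offset":[0,0,-0.006],"delta_rot":[0,0,0]},{"claw":0.1,"offset":[0,0,-0.006],"delta_rot":[0,0,0]},{"claw":-0.3,"offset":[0,0,-0.006],"delta_rot":[0,0,0]},{"claw":-0.3,"offset":[0,0,-0.006],"delta_rot":[0,0,0]},{"claw":-0.3,"offset":[0,0,-0.006],"delta_rot":[0,0,0]},{"claw":-0.3,"offset":[0,0,-0.006],"delta_rot":[0,0,0]},{"claw":-0.3,"offset":[0,0,-0.006],"delta_rot":[0,0,0]}]' 40
python3 -m crank '[{"claw":-0.3,"offset":[0,0,-0.05],"delta_rot":[0,0,0]},{"claw":-0.3,"offset":[0,0,-0.15],"delta_rot":[0,0,0]},{"claw":-0.3,"offset":[0,0,-0.25],"delta_rot":[0,0,0]},{"claw":-0.3,"offset":[0,0,-0.33],"delta_rot":[0,0,0]},{"claw":-0.3,"offset":[0,0,-0.33],"delta_rot":[0,0,0]},{"claw":-0.3,"offset":[0,0,-0.33],"delta_rot":[0,0,0]}]'
python3 - <<'E'
from h import *
from scipy.spatial.transform import Rotation as Q
a=vision.capture("wrist");cv2.imwrite("pics/w4.png",a)
st=ctrl.state();w,x,y,z=st["tool_rot"];M=Q.from_quat([x,y,z,w]).as_matrix()
yaw=np.degrees(np.arctan2(M[1,0],M[0,0]));print(st["ee_pos"],yaw)
e=np.array([.5765,-.0017,.300])-st["ee_pos"];print((M.T@e/.4).round(3),"dz",-(95.26-yaw)/180)
E
```

```text
t: 5.9
ee_pos: [0.4996, 0.3564, 0.1756]
tool_rot: [0.002, 0.345, 0.939, 0.003]
ft_force: [-0.3, -0.5, 5.0]
gripper_width: 0.0384
t: 6.5
ee_pos: [0.4987, 0.3559, 0.3072]
tool_rot: [0.002, 0.345, 0.939, 0.002]
ft_force: [-0.8, -0.2, -1.6]
gripper_width: 0.0389
[0.49870777 0.35583113 0.30615665] 139.6691117922872
[-0.727 -0.556  0.014] dz 0.24671728773492885
```

```bash

python3 -m crank '[{"claw":-0.3,"offset":[-0.2,-0.15,0],"delta_rot":[0,0,0.08]},{"claw":-0.3,"offset":[-0.3,-0.23,0],"delta_rot":[0,0,0.12]},{"claw":-0.3,"offset":[-0.4,-0.31,0],"delta_rot":[0,0,0.16]},{"claw":-0.3,"offset":[-0.5,-0.38,0],"delta_rot":[0,0,0.2]},{"claw":-0.3,"offset":[-0.6,-0.46,0],"delta_rot":[0,0,0.247]},{"claw":-0.3,"offset":[-0.68,-0.52,0.014],"delta_rot":[0,0,0.247]},{"claw":-0.3,"offset":[-0.727,-0.556,0.014],"delta_rot":[0,0,0.247]},{"claw":-0.3,"offset":[-0.727,-0.556,0.014],"delta_rot":[0,0,0.247]},{"claw":-0.3,"offset":[-0.727,-0.556,0.014],"delta_rot":[0,0,0.247]},{"claw":-0.3,"offset":[-0.727,-0.556,0.014],"delta_rot":[0,0,0.247]},{"claw":-0.3,"offset":[-0.727,-0.556,0.014],"delta_rot":[0,0,0.247]},{"claw":-0.3,"offset":[-0.727,-0.556,0.014],"delta_rot":[0,0,0.247]}]'
python3 - <<'E'
from h import *
from scipy.spatial.transform import Rotation as Q
c=cal("wrist");a=vision.capture("wrist");cv2.imwrite("pics/w5.png",cv2.resize(a,(800,600)))
st=ctrl.state();w,x,y,z=st["tool_rot"];M=Q.from_quat([x,y,z,w]).as_matrix()
yaw=np.degrees(np.arctan2(M[1,0],M[0,0]));print(st["ee_pos"],yaw)
e=np.array([.5765,-.0017,.2066])-st["ee_pos"];print((M.T@e/.4).round(4),"dz",-(95.26-yaw)/180)
E
```

```text
t: 7.75
ee_pos: [0.5762, -0.0004, 0.2998]
tool_rot: [0.0, 0.673, 0.739, 0.002]
ft_force: [-1.4, 0.1, -0.7]
gripper_width: 0.0388
[ 0.5762987  -0.00061315  0.29992038] 95.31420467061407
[-0.0033 -0.0004  0.2333] dz 0.0003011370589670529
```

View pics/w5.png

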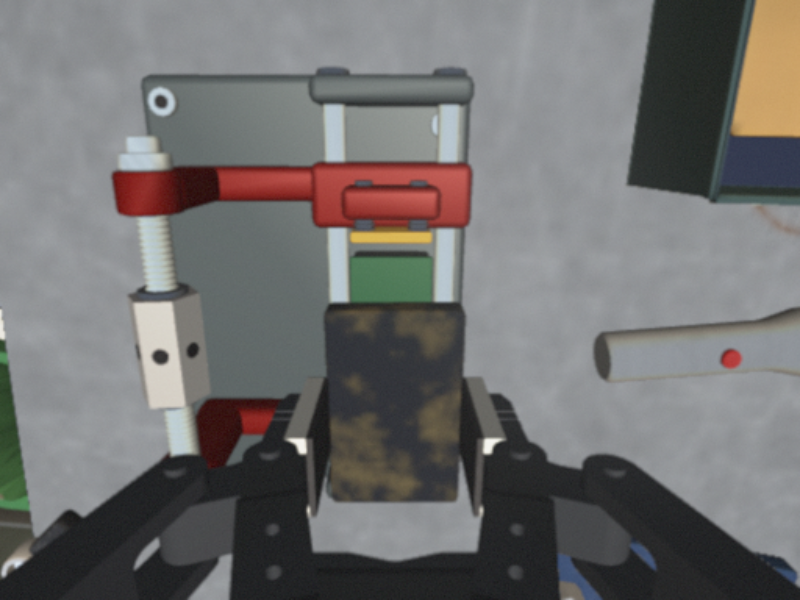

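The held stone at (395,400) lines up laterally with the bed at (391,280), square to the jaws. I'll lower it.

```bash

python3 -m crank '[{"claw":-0.3,"offset":[-0.003,0,0.06],"delta_rot":[0,0,0]},{"claw":-0.3,"offset":[-0.003,0,0.12],"delta_rot":[0,0,0]},{"claw":-0.3,"offset":[-0.003,0,0.17],"delta_rot":[0,0,0]},{"claw":-0.3,"offset":[-0.003,0,0.2],"delta_rot":[0,0,0]},{"claw":-0.3,"offset":[-0.003,0,0.22],"delta_rot":[0,0,0]},{"claw":-0.3,"offset":[-0.003,0,0.23],"delta_rot":[0,0,0]},{"claw":-0.3,"offset":[-0.003,0,0.233],"delta_rot":[0,0,0]},{"claw":-0.3,"offset":[-0.003,0,0.233],"delta_rot":[0,0,0]}]'
python3 - <<'E'
from h import *
c=cal("wrist");a=vision.capture("wrist");cv2.imwrite("pics/w6.png",cv2.resize(a[60:340,120:400],(600,600)));print(ctrl.state()["ft_force"],ctrl.state()["ee_pos"])
E
```

```text
t: 8.6
ee_pos: [0.5768, -0.0016, 0.2072]
tool_rot: [0.001, 0.674, 0.739, 0.002]
ft_force: [0.1, 0.7, -1.1]
gripper_width: 0.0387
[ 0.2337333  -0.50601005 -0.31541794] [ 0.57678719 -0.00156183  0.207337  ]
```

View pics/w6.png

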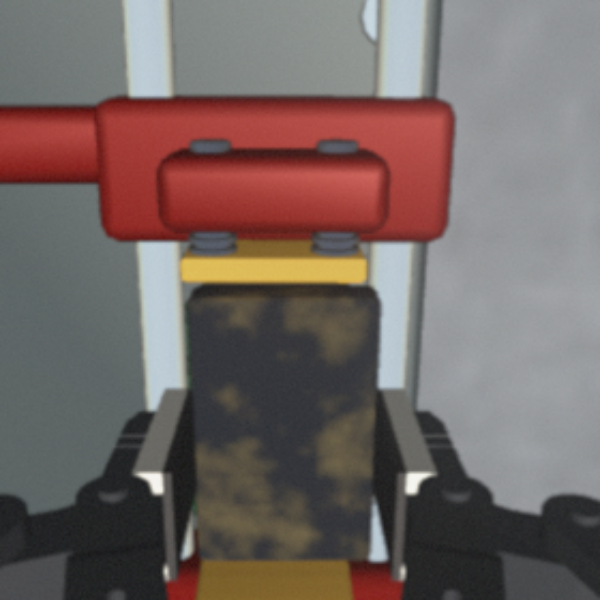

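The stone now sits between the brass faces and is centred on the jaws laterally. I'll go down the last ~1.5 mm until I feel contact, then release.

```bash

python3 -m crank '[{"claw":-0.3,"offset":[0,0,0.003],"delta_rot":[0,0,0]},{"claw":-0.3,"offset":[0,0,0.003],"delta_rot":[0,0,0]}]'
python3 -m crank '[{"claw":-0.3,"offset":[0,0,0.002],"delta_rot":[0,0,0]},{"claw":-0.3,"offset":[0,0,0.002],"delta_rot":[0,0,0]}]'
```

```text
t: 8.85
ee_pos: [0.5768, -0.0016, 0.2064]
tool_rot: [0.001, 0.674, 0.739, 0.002]
ft_force: [0.4, 0.7, -0.2]
gripper_width: 0.0384
t: 9.05
ee_pos: [0.5769, -0.0016, 0.2057]
tool_rot: [0.001, 0.674, 0.739, 0.002]
ft_force: [-0.2, -0.3, -0.6]
gripper_width: 0.0384
```

```bash

python3 -m crank '[{"claw":-0.3,"offset":[0,0,0.002],"delta_rot":[0,0,0]},{"claw":-0.3,"offset":[0,0,0.002],"delta_rot":[0,0,0]}]'
python3 -m crank '[{"claw":-0.3,"offset":[0,0,0.002],"delta_rot":[0,0,0]},{"claw":-0.3,"offset":[0,0,0.002],"delta_rot":[0,0,0]}]'
```

```text
t: 9.25
ee_pos: [0.5768, -0.0016, 0.2056]
tool_rot: [0.001, 0.674, 0.739, 0.002]
ft_force: [-2.4, 0.6, 6.2]
gripper_width: 0.0387
t: 9.45
ee_pos: [0.5767, -0.0015, 0.2056]
tool_rot: [0.001, 0.674, 0.739, 0.003]
ft_force: [-4.0, 0.3, 7.5]
gripper_width: 0.0389
```

Contact came at the expected height (7.5 N). I'll release, lift and look.

```bash

python3 -m crank '[{"claw":0.3,"offset":[0,0,0],"delta_rot":[0,0,0]},{"claw":0.3,"offset":[0,0,0],"delta_rot":[0,0,0]},{"claw":0.3,"offset":[0,0,0],"delta_rot":[0,0,0]},{"claw":0.3,"offset":[0,0,-0.05],"delta_rot":[0,0,0]},{"claw":0.3,"offset":[0,0,-0.15],"delta_rot":[0,0,0]},{"claw":0.3,"offset":[0,0,-0.25],"delta_rot":[0,0,0]},{"claw":0.3,"offset":[0,0,-0.35],"delta_rot":[0,0,0]},{"claw":0.3,"offset":[0,0,-0.35],"delta_rot":[0,0,0]},{"claw":0.3,"offset":[0,0,-0.35],"delta_rot":[0,0,0]}]'
python3 - <<'E'
from h import *
c=cal("wrist");np.savez("pics/w7.npz",K=c[0],d=c[1],T=c[2])
a=vision.capture("wrist");cv2.imwrite("pics/w7r.png",a);cv2.imwrite("pics/w7.png",cv2.resize(a[80:340,60:400],(800,612))[:600])
E
```

```text
t: 10.35
ee_pos: [0.5758, -0.0017, 0.3459]
tool_rot: [0.002, 0.673, 0.739, 0.003]
ft_force: [0.1, 0.2, -0.8]
gripper_width: 0.056
```

View pics/w7.png

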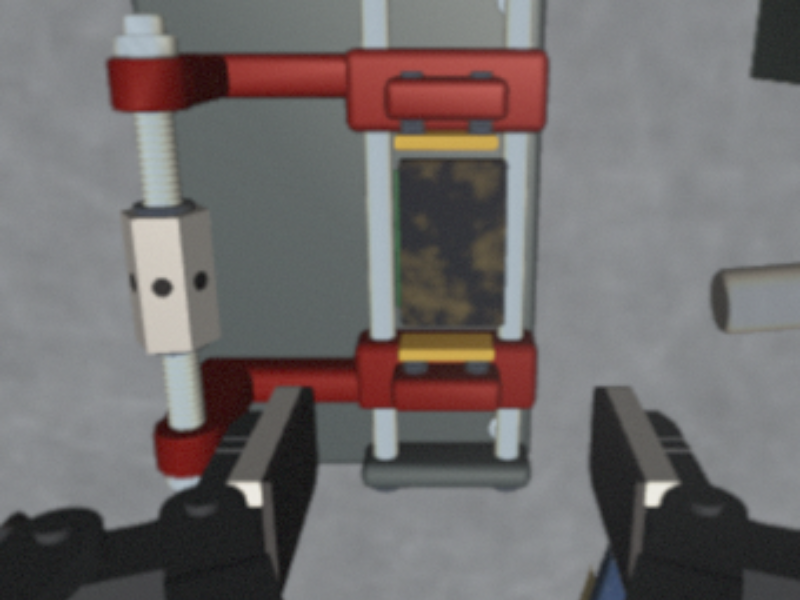

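The stone is flat on the bed between both brass faces, with corners at (398,160), (505,160), (504,327), (397,325). There is a slit of green at its left, so it sits 1-2 mm off in x. Next I'll measure this and plan the sleeve grasp.

```bash
cat > plan.py <<'E'
from h import *
from scipy.spatial.transform import Rotation as Q
import sys
th=np.radians(5.26);ex=np.array([np.cos(th),np.sin(th),0]);ey=np.array([-np.sin(th),np.cos(th),0]);ez=np.array([0,0,1.])
S=np.array([.4869,-.0100,.076])
def pose():
    st=ctrl.state();w,x,y,z=st["tool_rot"];return st,Q.from_quat([x,y,z,w]).as_matrix(),np.array(st["ee_pos"])
def goto(al,L):
    st,M,p=pose();a=np.radians(al);u=np.sin(a)*ex+np.cos(a)*ez
    T=np.c_[ey,np.cross(-u,ey),-u]
    return (M.T@(S+L*u-p)/.4).round(4),(Q.from_matrix(M.T@T).as_rotvec()/np.pi).round(4)
def report():
    st,M,p=pose();u=-M[:,2];F=np.array(st["ft_force"]);m=np.array(st["moment"])
    print("t",st["t"],"alpha",np.degrees(np.arctan2(u@ex,u@ez)).round(2),"torque",((m+np.cross(p-S,F))@ey).round(3),"m",(m@ey).round(3),"F",F.round(1),"w",round(st["gripper_width"],4),"graspErr mm",((p-.155*u-S)@np.c_[ex,ey,ez]*1e3).round(1),"q",np.round(st["joint_pos"],2))
E
python3 - <<'E'
from plan import *
z=np.load("pics/w7.npz");c=(z["K"],z["d"],z["T"])
R=lambda l:(np.array(l,float)+.5)/(800/340)-.5+[60,80]
o=np.array([.5765,-.0017,0])
s=ray("",R([(398,160),(505,160),(504,327),(397,325)]),.041,c);print("stone rel bed",((s.mean(0)-o)@np.c_[ex,ey,ez]*1e3).round(1),((s-o)@np.c_[ex,ey]*1e3).round(1).tolist())
b=ray("",R([(447,151),(447,335)]),.049,c);print("brass",((b-o)@np.c_[ex,ey]*1e3).round(1).tolist())
report()
for L in(.235,.155):print(goto(-25.7,L))
E
```

```text
stone rel bed [ 1.3  0.4 41. ] [[-17.8, 32.4], [20.8, 32.4], [21.8, -32.1], [-19.5, -31.2]]
brass [[-0.1, 36.8], [-0.2, -32.2]]
t 10.4 alpha -0.25 torque -0.176 m 0.038 F [-0.9 -0.1 -0.4] w 0.0557 graspErr mm [ 89.9   0.3 113.8] q [-0.21  0.47  1.32  0.    1.34 -0.3 ]
(array([ 1.000e-04, -4.785e-01,  1.405e-01]), array([-0.1414, -0.0006,  0.0002]))
(array([-3.000e-04, -3.926e-01,  3.211e-01]), array([-0.1414, -0.0006,  0.0002]))
```

```bash

python3 -m crank '[{"claw":0,"offset":[0,-0.1,0.02],"delta_rot":[-0.03,0,0]},{"claw":0,"offset":[0,-0.2,0.04],"delta_rot":[-0.06,0,0]},{"claw":0,"offset":[0,-0.3,0.07],"delta_rot":[-0.1,0,0]},{"claw":0,"offset":[0,-0.4,0.12],"delta_rot":[-0.141,0,0]},{"claw":0,"offset":[0,-0.4785,0.1405],"delta_rot":[-0.141,0,0]},{"claw":0,"offset":[0,-0.4785,0.1405],"delta_rot":[-0.141,0,0]},{"claw":0,"offset":[0,-0.4785,0.1405],"delta_rot":[-0.141,0,0]},{"claw":0,"offset":[0,-0.4785,0.1405],"delta_rot":[-0.141,0,0]}]' 100
python3 - <<'E'
from plan import *
report();print(goto(-25.7,.155))
a=vision.capture("wrist");cv2.imwrite("pics/w8.png",a)
# ends of sleeve predicted vs image brightness: silhouettes
c=cal("wrist");print(proj("",[S+.022*ey,S,S-.022*ey],c).round(0).tolist())
r=a[int(proj("",[S],c)[0][1]),:, :].mean(1).astype(int);x=int(proj("",[S],c)[0][0]);print(x-50,r[x-50:x+50].tolist())
E
```

```text
t: 11.2
ee_pos: [0.3863, -0.0196, 0.2877]
tool_rot: [0.149, 0.657, 0.721, 0.165]
ft_force: [-0.1, -0.2, 0.5]
gripper_width: 0.0425
t 11.2 alpha -25.64 torque 0.236 m 0.203 F [-0.1 -0.2  0.5] w 0.0425 graspErr mm [-34.   -0.1  71.9] q [-0.41  0.21  2.    0.4   0.57 -0.8 ]
(array([ 0.0005, -0.0016,  0.1989]), array([-0.0003, -0.0006,  0.0001]))
[[250.0, 180.0], [250.0, 212.0], [250.0, 242.0]]
199 [113, 113, 111, 114, 113, 111, 114, 112, 114, 115, 114, 114, 113, 113, 113, 115, 114, 112, 111, 111, 113, 112, 114, 110, 113, 112, 112, 113, 112, 114, 113, 108, 113, 133, 135, 135, 136, 136, 136, 135, 136, 138, 137, 134, 135, 135, 137, 137, 135, 135, 138, 155, 182, 187, 184, 186, 186, 189, 186, 190, 187, 185, 185, 187, 185, 186, 185, 186, 185, 170, 135, 113, 107, 109, 112, 111, 108, 111, 110, 109, 109, 109, 110, 109, 101, 97, 114, 144, 169, 181, 182, 183, 187, 186, 184, 169, 129, 102, 87, 65]
```

The sleeve silhouette spans 232..269 px with one edge line at 250, so it is symmetric about the tool: tilt and position are right. I'll advance and grip.

```bash

python3 -m crank '[{"claw":0,"offset":[0,-0.001,0.08],"delta_rot":[0,0,0]},{"claw":0,"offset":[0,-0.001,0.15],"delta_rot":[0,0,0]},{"claw":0,"offset":[0,-0.001,0.199],"delta_rot":[0,0,0]},{"claw":0,"offset":[0,-0.001,0.199],"delta_rot":[0,0,0]},{"claw":0,"offset":[0,-0.001,0.199],"delta_rot":[0,0,0]},{"claw":-0.6,"offset":[0,-0.001,0.199],"delta_rot":[0,0,0]},{"claw":-0.6,"offset":[0,-0.001,0.199],"delta_rot":[0,0,0]},{"claw":-0.6,"offset":[0,-0.001,0.199],"delta_rot":[0,0,0]},{"claw":-0.6,"offset":[0,-0.001,0.199],"delta_rot":[0,0,0]},{"claw":-0.6,"offset":[0,-0.001,0.199],"delta_rot":[0,0,0]}]' 120
python3 - <<'E'
from plan import *
report()
E
```

```text
t: 12.25
ee_pos: [0.4188, -0.0162, 0.2164]
tool_rot: [0.148, 0.657, 0.721, 0.164]
ft_force: [-11.9, -5.5, 5.5]
gripper_width: 0.0219
t 12.25 alpha -25.57 torque 0.426 m 1.79 F [-11.9  -5.5   5.5] w 0.0219 graspErr mm [-1.5  0.4  0.6] q [-0.36  0.4   2.02  0.56  0.37 -0.95]
```

```bash

python3 -m crank '[{"claw":-0.8,"offset":[0,0.0338,0.0015],"delta_rot":[0.0278,0,0]},{"claw":-0.8,"offset":[0,0.0673,0.0059],"delta_rot":[0.0556,0,0]},{"claw":-0.8,"offset":[0,0.1003,0.0132],"delta_rot":[0.0833,0,0]},{"claw":-0.8,"offset":[0,0.1325,0.0234],"delta_rot":[0.1111,0,0]},{"claw":-0.8,"offset":[0,0.1325,0.0234],"delta_rot":[0.1111,0,0]},{"claw":-0.8,"offset":[0,0.1325,0.0234],"delta_rot":[0.1111,0,0]}]' 120
python3 - <<'E'
from plan import *
report();print(goto(0,.155),goto(34.3,.155))
E
```

```text
t: 12.85
ee_pos: [0.4702, -0.0114, 0.231]
tool_rot: [0.033, 0.672, 0.739, 0.037]
ft_force: [5.3, 0.6, -9.5]
gripper_width: 0.022
t 12.85 alpha -5.68 torque 0.517 m -0.145 F [ 5.3  0.6 -9.5] w 0.022 graspErr mm [-1.4  0.3  0.8] q [-0.28  0.45  1.79  0.05  0.81 -0.41]
(array([-0.0005,  0.0416,  0.0042]), array([ 0.0316, -0.0003,  0.0007])) (array([-0.0011,  0.2523,  0.0929]), array([ 2.221e-01, -1.000e-04,  7.000e-04]))
```

```bash

python3 -m crank '[{"claw":-0.8,"offset":[0,0.0338,0.0015],"delta_rot":[0.0278,0,0]},{"claw":-0.8,"offset":[0,0.0673,0.0059],"delta_rot":[0.0556,0,0]},{"claw":-0.8,"offset":[0,0.1003,0.0132],"delta_rot":[0.0833,0,0]},{"claw":-0.8,"offset":[0,0.1325,0.0234],"delta_rot":[0.1111,0,0]},{"claw":-0.8,"offset":[0,0.1638,0.0363],"delta_rot":[0.1389,0,0]},{"claw":-0.8,"offset":[0,0.1938,0.0519],"delta_rot":[0.1667,0,0]},{"claw":-0.8,"offset":[0,0.2223,0.0701],"delta_rot":[0.1944,0,0]},{"claw":-0.8,"offset":[0,0.2491,0.0907],"delta_rot":[0.2222,0,0]},{"claw":-0.8,"offset":[0,0.2491,0.0907],"delta_rot":[0.2222,0,0]},{"claw":-0.8,"offset":[0,0.2491,0.0907],"delta_rot":[0.2222,0,0]}]' 120
python3 - <<'E'
from plan import *
report()
E
```

```text
t: 13.85
ee_pos: [0.5723, -0.0018, 0.2051]
tool_rot: [-0.197, 0.643, 0.707, -0.216]
ft_force: [5.3, 1.5, -7.3]
gripper_width: 0.0218
t 13.85 alpha 34.04 torque 0.159 m -1.17 F [ 5.3  1.5 -7.3] w 0.0218 graspErr mm [-1.   0.3  0.7] q [-0.19  0.71  1.37 -0.15  1.64 -0.25]
```

```bash

python3 -m crank '[{"claw":0,"offset":[0,0,0],"delta_rot":[0,0,0]},{"claw":0,"offset":[0,0,0],"delta_rot":[0,0,0]},{"claw":0,"offset":[0,0,0],"delta_rot":[0,0,0]},{"claw":0,"offset":[0,0,-0.08],"delta_rot":[0,0,0]},{"claw":0,"offset":[0,0,-0.15],"delta_rot":[0,0,0]},{"claw":0,"offset":[0,0,-0.15],"delta_rot":[0,0,0]},{"claw":0,"offset":[0,-0.14,-0.131],"delta_rot":[-0.083,0,0]},{"claw":0,"offset":[0,-0.2688,-0.078],"delta_rot":[-0.1667,0,0]},{"claw":0,"offset":[0,-0.38,0.007],"delta_rot":[-0.25,0,0]},{"claw":0,"offset":[0,-0.4655,0.1188],"delta_rot":[-0.3333,0,0]},{"claw":0,"offset":[0,-0.4655,0.1188],"delta_rot":[-0.3333,0,0]},{"claw":0,"offset":[0,-0.4655,0.1188],"delta_rot":[-0.3333,0,0]},{"claw":0,"offset":[0,-0.4655,0.1188],"delta_rot":[-0.3333,0,0]}]' 120
python3 - <<'E'
from plan import *
report();print(goto(-25.7,.155))
a=vision.capture("wrist");cv2.imwrite("pics/w9.png",a);c=cal("wrist");u=proj("",[S],c)[0].astype(int)
print(u[0]-35,a[u[1]-14,u[0]-35:u[0]+35].mean(1).astype(int).tolist())
E
```

```text
t: 15.15
ee_pos: [0.3907, -0.0188, 0.27]
tool_rot: [0.15, 0.657, 0.72, 0.164]
ft_force: [1.6, 0.8, -0.2]
gripper_width: 0.0426
t 15.15 alpha -25.71 torque 0.446 m 0.147 F [ 1.6  0.8 -0.2] w 0.0426 graspErr mm [-29.3  -0.   54.4] q [-0.4   0.25  2.02  0.43  0.51 -0.83]
(array([-1.000e-04,  7.200e-03,  1.543e-01]), array([ 0.    ,  0.0002, -0.0001]))
217 [116, 114, 116, 115, 115, 115, 117, 114, 113, 113, 113, 115, 115, 113, 117, 115, 116, 121, 128, 134, 135, 136, 136, 135, 135, 135, 137, 137, 135, 136, 136, 135, 137, 136, 136, 135, 135, 137, 146, 169, 187, 189, 187, 189, 190, 187, 187, 189, 186, 189, 187, 188, 189, 187, 186, 186, 187, 186, 180, 157, 124, 115, 112, 112, 115, 114, 113, 115, 111, 112]
```

The sleeve's edges are again symmetric about the axis (234 / 255.5 / 276), so it followed the full 60°. On to the second grip.

```bash

python3 -m crank '[{"claw":0,"offset":[0,0.0072,0.02],"delta_rot":[0,0,0]},{"claw":0,"offset":[0,0.0072,0.1],"delta_rot":[0,0,0]},{"claw":0,"offset":[0,0.0072,0.154],"delta_rot":[0,0,0]},{"claw":0,"offset":[0,0.0072,0.154],"delta_rot":[0,0,0]},{"claw":0,"offset":[0,0.0072,0.154],"delta_rot":[0,0,0]},{"claw":-0.6,"offset":[0,0.0072,0.154],"delta_rot":[0,0,0]},{"claw":-0.8,"offset":[0,0.0072,0.154],"delta_rot":[0,0,0]},{"claw":-0.8,"offset":[0,0.0072,0.154],"delta_rot":[0,0,0]},{"claw":-0.8,"offset":[0,0.0072,0.154],"delta_rot":[0,0,0]},{"claw":-0.8,"offset":[0,0.0072,0.154],"delta_rot":[0,0,0]}]' 120
python3 -c "from plan import *;report()"
python3 -m crank '[{"claw":-0.8,"offset":[0,0.0338,0.0015],"delta_rot":[0.0278,0,0]},{"claw":-0.8,"offset":[0,0.0673,0.0059],"delta_rot":[0.0556,0,0]},{"claw":-0.8,"offset":[0,0.1003,0.0132],"delta_rot":[0.0833,0,0]},{"claw":-0.8,"offset":[0,0.1325,0.0234],"delta_rot":[0.1111,0,0]},{"claw":-0.8,"offset":[0,0.1638,0.0363],"delta_rot":[0.1389,0,0]},{"claw":-0.8,"offset":[0,0.1938,0.0519],"delta_rot":[0.1667,0,0]},{"claw":-0.8,"offset":[0,0.2223,0.0701],"delta_rot":[0.1944,0,0]},{"claw":-0.8,"offset":[0,0.2491,0.0907],"delta_rot":[0.2222,0,0]},{"claw":-0.8,"offset":[0,0.2491,0.0907],"delta_rot":[0.2222,0,0]},{"claw":-0.8,"offset":[0,0.2491,0.0907],"delta_rot":[0.2222,0,0]}]' 120
python3 -c "from plan import *;report();print(goto(34.3,.155))"
```

```text
t: 16.2
ee_pos: [0.4181, -0.0157, 0.216]
tool_rot: [0.15, 0.657, 0.72, 0.166]
ft_force: [-16.9, -8.5, 3.6]
gripper_width: 0.022
t 16.2 alpha -25.89 torque 0.519 m 2.731 F [-16.9  -8.5   3.6] w 0.022 graspErr mm [-1.4  0.9  0.5] q [-0.36  0.4   2.02  0.58  0.36 -0.96]
t: 17.2
ee_pos: [0.5228, -0.006, 0.2271]
tool_rot: [-0.082, 0.669, 0.733, -0.09]
ft_force: [4.9, 1.5, -9.6]
gripper_width: 0.0219
t 17.2 alpha 13.95 torque 0.355 m -0.747 F [ 4.9  1.5 -9.6] w 0.0219 graspErr mm [-1.2  0.8  0.7] q [-0.23  0.57  1.57 -0.08  1.24 -0.28]
(array([-0.0019,  0.1381,  0.0251]), array([ 1.131e-01, -1.000e-04,  2.000e-04]))
```

```bash

python3 -m crank '[{"claw":-0.8,"offset":[0,0.0338,0.0015],"delta_rot":[0.0278,0,0]},{"claw":-0.8,"offset":[0,0.0673,0.0059],"delta_rot":[0.0556,0,0]},{"claw":-0.8,"offset":[0,0.1003,0.0132],"delta_rot":[0.0833,0,0]},{"claw":-0.8,"offset":[0,0.1338,0.0241],"delta_rot":[0.112,0,0]},{"claw":-0.8,"offset":[0,0.1338,0.0241],"delta_rot":[0.112,0,0]},{"claw":-0.8,"offset":[0,0.1338,0.0241],"delta_rot":[0.112,0,0]}]' 120
python3 -c "from plan import *;report()"
python3 -m crank '[{"claw":0,"offset":[0,0,0],"delta_rot":[0,0,0]},{"claw":0,"offset":[0,0,0],"delta_rot":[0,0,0]},{"claw":0,"offset":[0,0,0],"delta_rot":[0,0,0]},{"claw":0,"offset":[0,0,-0.08],"delta_rot":[0,0,0]},{"claw":0,"offset":[0,0,-0.15],"delta_rot":[0,0,0]},{"claw":0,"offset":[0,0,-0.15],"delta_rot":[0,0,0]},{"claw":0,"offset":[0,-0.14,-0.131],"delta_rot":[-0.083,0,0]},{"claw":0,"offset":[0,-0.2688,-0.078],"delta_rot":[-0.1667,0,0]},{"claw":0,"offset":[0,-0.2688,-0.078],"delta_rot":[-0.1667,0,0]},{"claw":0,"offset":[0,-0.2688,-0.078],"delta_rot":[-0.1667,0,0]}]' 120
python3 - <<'E'
from plan import *
report();c=cal("wrist");a=vision.capture("wrist");cv2.imwrite("pics/w10r.png",a);np.savez("pics/w10.npz",K=c[0],d=c[1],T=c[2])
o=np.array([.5765,-.0017,0]);P=[o+x*ex+y*ey+.041*ez for x in(-20,20) for y in()] 
st=[o+np.array([1.3e-3,0,0])+x*ex+y*ey+.041*ez for x,y in((-.02,.032),(.02,.032),(.02,-.032),(-.02,-.032))]
print(proj("",st,c).round(0).tolist(),goto(-25.7,.155))
cv2.imwrite("pics/top10.png",vision.capture("top"))
E
```

```text
t: 17.8
ee_pos: [0.5718, -0.0014, 0.2053]
tool_rot: [-0.196, 0.645, 0.707, -0.215]
ft_force: [4.2, 2.1, -6.7]
gripper_width: 0.0216
t 17.8 alpha 33.86 torque 0.156 m -0.979 F [ 4.2  2.1 -6.7] w 0.0216 graspErr mm [-1.   0.8  0.6] q [-0.19  0.71  1.37 -0.15  1.63 -0.24]
t: 18.8
ee_pos: [0.4976, -0.008, 0.2918]
tool_rot: [-0.021, 0.674, 0.738, -0.023]
ft_force: [0.8, 0.2, -0.2]
gripper_width: 0.0429
t 18.8 alpha 3.56 torque 0.161 m -0.025 F [ 0.8  0.2 -0.2] w 0.0429 graspErr mm [ 1.3  1.  61.1] q [-0.25  0.42  1.6  -0.02  1.18 -0.33]
[[363.0, 163.0], [423.0, 164.0], [410.0, 250.0], [354.0, 248.0]] (array([-0.0023, -0.1856,  0.2015]), array([-1.618e-01,  1.000e-04, -2.000e-04]))
```

```bash
python3 - <<'E'
from h import *
a=cv2.imread("pics/w10r.png").astype(int)
for u in(372,388,405):
    print(u);print(' '.join(f"{v}:{a[v,u,2]-a[v,u,0]}/{a[v,u].sum()//3}" for v in list(range(140,172))+list(range(238,268))))
E
```

```text
372
140:95/84 141:95/82 142:97/77 143:95/81 144:92/80 145:95/77 146:92/71 147:85/67 148:75/58 149:48/59 150:9/71 151:-4/80 152:-3/77 153:-7/83 154:-8/84 155:-6/77 156:-2/85 157:55/101 158:110/135 159:126/155 160:128/157 161:128/158 162:129/156 163:129/158 164:124/146 165:70/97 166:11/60 167:0/56 168:2/57 169:3/58 170:3/58 171:2/60 238:28/80 239:23/81 240:22/74 241:18/74 242:19/74 243:20/75 244:19/73 245:14/71 246:13/70 247:13/66 248:28/72 249:64/81 250:73/85 251:75/85 252:71/89 253:77/91 254:98/118 255:124/152 256:127/156 257:128/156 258:128/155 259:125/149 260:101/118 261:57/63 262:28/34 263:30/36 264:29/38 265:33/37 266:30/40 267:34/36
388
140:102/84 141:98/86 142:97/84 143:98/81 144:95/78 145:94/76 146:97/71 147:84/68 148:74/61 149:67/54 150:64/60 151:77/68 152:82/64 153:73/63 154:69/75 155:71/82 156:73/85 157:81/94 158:103/124 159:123/150 160:128/159 161:128/156 162:127/156 163:129/157 164:126/149 165:92/117 166:37/74 167:4/56 168:1/57 169:-1/56 170:-1/54 171:-2/55 238:30/84 239:36/86 240:33/89 241:31/89 242:31/83 243:29/85 244:26/83 245:23/77 246:15/70 247:9/63 248:19/67 249:46/71 250:72/81 251:76/86 252:76/88 253:79/89 254:90/104 255:116/139 256:126/154 257:126/155 258:128/157 259:126/157 260:118/137 261:72/83 262:28/42 263:20/38 264:26/39 265:33/38 266:33/37 267:33/37
405
140:98/86 141:99/85 142:96/83 143:99/78 144:96/77 145:95/75 146:92/74 147:86/69 148:78/66 149:69/56 150:53/58 151:36/58 152:23/56 153:24/54 154:19/57 155:10/54 156:27/63 157:63/87 158:94/111 159:121/144 160:128/155 161:126/157 162:128/156 163:128/156 164:135/156 165:131/144 166:74/104 167:21/75 168:17/71 169:20/73 170:21/75 171:23/76 238:-5/53 239:-4/56 240:0/58 241:2/61 242:5/63 243:5/60 244:4/58 245:2/63 246:5/60 247:6/59 248:7/61 249:18/57 250:41/53 251:59/61 252:73/77 253:78/84 254:80/95 255:103/122 256:124/148 257:128/155 258:124/155 259:126/155 260:127/147 261:118/121 262:98/83 263:82/63 264:68/51 265:45/50 266:41/39 267:27/43
```

```bash
python3 - <<'E'
from plan import *
z=np.load("pics/w10.npz");c=(z["K"],z["d"],z["T"]);o=np.array([.5765,-.0017,0])
b=ray("",[(388,165.6),(388,254.3)],.049,c);print("brass",((b-o)@ey*1e3).round(1), np.ptp((b-o)@ey)*1e3)
s=ray("",[(388,248.5)],.041,c);print("stone near end/face seam at z41",((s-o)@ey*1e3).round(1))
E
```

```text
brass [ 31.8 -32.3] 64.0890797567277
stone near end/face seam at z41 [-31.7]
```

The brass gap is now 64.1 mm, so the faces are just at the stone after 120° (started at 74.9 mm). One more sixth should be firm. Third grip.

```bash

python3 -m crank '[{"claw":0,"offset":[-0.002,-0.07,0.01],"delta_rot":[-0.04,0,0]},{"claw":0,"offset":[-0.002,-0.14,0.02],"delta_rot":[-0.085,0,0]},{"claw":0,"offset":[-0.002,-0.2,0.045],"delta_rot":[-0.125,0,0]},{"claw":0,"offset":[-0.002,-0.2585,0.0704],"delta_rot":[-0.162,0,0]},{"claw":0,"offset":[-0.002,-0.2585,0.0704],"delta_rot":[-0.162,0,0]},{"claw":0,"offset":[-0.002,-0.2585,0.0704],"delta_rot":[-0.162,0,0]},{"claw":0,"offset":[-0.002,-0.22,0.14],"delta_rot":[-0.162,0,0]},{"claw":0,"offset":[-0.002,-0.1856,0.2015],"delta_rot":[-0.162,0,0]},{"claw":0,"offset":[-0.002,-0.1856,0.2015],"delta_rot":[-0.162,0,0]},{"claw":0,"offset":[-0.002,-0.1856,0.2015],"delta_rot":[-0.162,0,0]},{"claw":-0.6,"offset":[-0.002,-0.1856,0.2015],"delta_rot":[-0.162,0,0]},{"claw":-0.8,"offset":[-0.002,-0.1856,0.2015],"delta_rot":[-0.162,0,0]},{"claw":-0.8,"offset":[-0.002,-0.1856,0.2015],"delta_rot":[-0.162,0,0]},{"claw":-0.8,"offset":[-0.002,-0.1856,0.2015],"delta_rot":[-0.162,0,0]},{"claw":-0.8,"offset":[-0.002,-0.1856,0.2015],"delta_rot":[-0.162,0,0]}]' 120
python3 -c "from plan import *;report()"
python3 -m crank '[{"claw":-0.8,"offset":[0,0.0338,0.0015],"delta_rot":[0.0278,0,0]},{"claw":-0.8,"offset":[0,0.0673,0.0059],"delta_rot":[0.0556,0,0]},{"claw":-0.8,"offset":[0,0.1003,0.0132],"delta_rot":[0.0833,0,0]},{"claw":-0.8,"offset":[0,0.1325,0.0234],"delta_rot":[0.1111,0,0]},{"claw":-0.8,"offset":[0,0.1325,0.0234],"delta_rot":[0.1111,0,0]},{"claw":-0.8,"offset":[0,0.1325,0.0234],"delta_rot":[0.1111,0,0]}]' 120
python3 -c "from plan import *;report()"
```

```text
t: 20.4
ee_pos: [0.4191, -0.0161, 0.2169]
tool_rot: [0.148, 0.657, 0.721, 0.162]
ft_force: [-7.2, -3.5, 6.0]
gripper_width: 0.022
t 20.4 alpha -25.36 torque 0.515 m 1.159 F [-7.2 -3.5  6. ] w 0.022 graspErr mm [-1.7  0.1  0.9] q [-0.36  0.4   2.02  0.55  0.37 -0.93]
t: 21.0
ee_pos: [0.4708, -0.0113, 0.2314]
tool_rot: [0.032, 0.673, 0.738, 0.035]
ft_force: [5.6, 1.7, -11.1]
gripper_width: 0.022
t 21.0 alpha -5.46 torque 0.212 m -0.496 F [  5.6   1.7 -11.1] w 0.022 graspErr mm [-1.5  0.   1.1] q [-0.28  0.45  1.78  0.05  0.82 -0.4 ]
```

```bash

python3 -m crank '[{"claw":-0.8,"offset":[0,0.0338,0.0015],"delta_rot":[0.0278,0,0]},{"claw":-0.8,"offset":[0,0.0673,0.0059],"delta_rot":[0.0556,0,0]},{"claw":-0.8,"offset":[0,0.1003,0.0132],"delta_rot":[0.0833,0,0]},{"claw":-0.8,"offset":[0,0.1325,0.0234],"delta_rot":[0.1111,0,0]},{"claw":-0.8,"offset":[0,0.1638,0.0363],"delta_rot":[0.1389,0,0]},{"claw":-0.8,"offset":[0,0.1938,0.0519],"delta_rot":[0.1667,0,0]},{"claw":-0.8,"offset":[0,0.2223,0.0701],"delta_rot":[0.1944,0,0]},{"claw":-0.8,"offset":[0,0.2223,0.0701],"delta_rot":[0.1944,0,0]},{"claw":-0.8,"offset":[0,0.2223,0.0701],"delta_rot":[0.1944,0,0]}]' 120
python3 -c "from plan import *;report()"
python3 -m crank '[{"claw":0,"offset":[0,0,0],"delta_rot":[0,0,0]},{"claw":0,"offset":[0,0,0],"delta_rot":[0,0,0]},{"claw":0,"offset":[0,0,0],"delta_rot":[0,0,0]},{"claw":0,"offset":[0,0,-0.08],"delta_rot":[0,0,0]},{"claw":0,"offset":[0,0,-0.15],"delta_rot":[0,0,0]},{"claw":0,"offset":[0,0,-0.2],"delta_rot":[0,0,0]},{"claw":0,"offset":[0,0,-0.2],"delta_rot":[0,0,0]},{"claw":0,"offset":[0,-0.14,-0.18],"delta_rot":[-0.083,0,0]},{"claw":0,"offset":[0,-0.26,-0.13],"delta_rot":[-0.1667,0,0]},{"claw":0,"offset":[0,-0.26,-0.13],"delta_rot":[-0.1667,0,0]},{"claw":0,"offset":[0,-0.26,-0.13],"delta_rot":[-0.1667,0,0]},{"claw":0,"offset":[0,-0.26,-0.13],"delta_rot":[-0.1667,0,0]}]' 120
python3 - <<'E'
from plan import *
report();c=cal("wrist");a=vision.capture("wrist");cv2.imwrite("pics/w11r.png",a);np.savez("pics/w11.npz",K=c[0],d=c[1],T=c[2])
cv2.imwrite("pics/top11.png",vision.capture("top"))
b=cv2.imread("pics/w10r.png")
A=cv2.resize(a[95:300,200:460],None,fx=1.53,fy=1.53*1.4,interpolation=cv2.INTER_CUBIC);B=cv2.resize(b[95:300,200:460],None,fx=1.53,fy=1.53*1.4,interpolation=cv2.INTER_CUBIC)
cv2.imwrite("pics/w11.png",np.hstack([B,A]));print(A.shape)
E
```

```text
t: 21.9
ee_pos: [0.5614, -0.003, 0.2123]
tool_rot: [-0.17, 0.652, 0.715, -0.187]
ft_force: [5.0, 2.7, -11.6]
gripper_width: 0.0216
t 21.9 alpha 29.23 torque -0.207 m -1.779 F [  5.    2.7 -11.6] w 0.0216 graspErr mm [-0.9  0.   1. ] q [-0.19  0.68  1.41 -0.14  1.55 -0.25]
t: 23.1
ee_pos: [0.4949, -0.0089, 0.3082]
tool_rot: [0.005, 0.674, 0.739, 0.005]
ft_force: [0.2, -0.3, -0.4]
gripper_width: 0.0423
t 23.1 alpha -0.77 torque 0.031 m -0.019 F [ 0.2 -0.3 -0.4] w 0.0423 graspErr mm [10.2  0.2 77.2] q [-0.26  0.38  1.6   0.    1.14 -0.35]
(439, 398, 3)
```

View pics/w11.png

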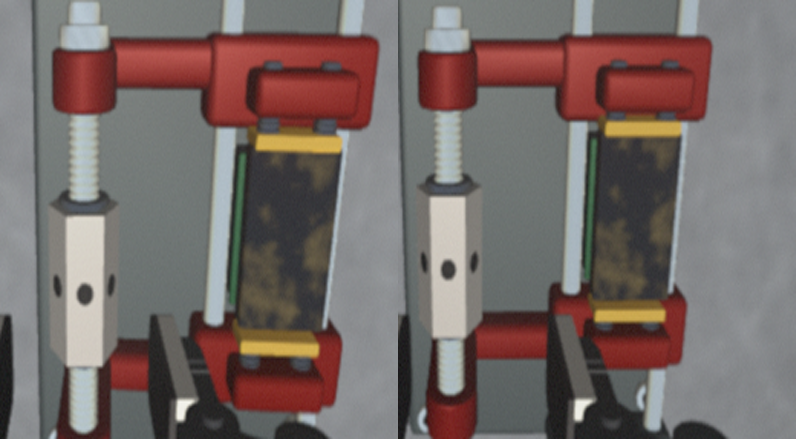

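Left (120°) against right (175°): the stone is flat between both brass faces, with jaw-to-brass gaps narrower on the right (bolts nearly hidden), so the springs are compressed. I'll quantify the spring compression numerically across the pictures.

```bash
python3 - <<'E'
from plan import *
o=np.array([.5765,-.0017,0])
from scipy.ndimage import map_coordinates as mc
for n,f in(("w1","w1"),("w7","w7r"),("w10","w10r"),("w11","w11r")):
    z=np.load(f"pics/{n}.npz");c=(z["K"],z["d"],z["T"]);a=cv2.imread(f"pics/{f}.png").astype(float)
    ys=np.arange(.026,.056,.0005)
    G=[]
    for x in np.arange(-.004,.0045,.001):   # between the two bolts
        uv=proj("",[o+x*ex+y*ey+.052*ez for y in ys],c)
        G.append(mc(a[:,:,1],[uv[:,1],uv[:,0]],order=1))
    print(n,' '.join(f"{y*1e3:.1f}:{g:.0f}" for y,g in zip(ys,np.mean(G,0))))
E
```

```text
w1 26.0:95 26.5:94 27.0:94 27.5:94 28.0:94 28.5:93 29.0:87 29.5:81 30.0:74 30.5:72 31.0:81 31.5:89 32.0:97 32.5:98 33.0:99 33.5:99 34.0:99 34.5:99 35.0:99 35.5:99 36.0:99 36.5:101 37.0:105 37.5:117 38.0:132 38.5:146 39.0:155 39.5:158 40.0:158 40.5:158 41.0:158 41.5:153 42.0:143 42.5:117 43.0:88 43.5:64 44.0:49 44.5:42 45.0:42 45.5:43 46.0:44 46.5:44 47.0:43 47.5:41 48.0:38 48.5:35 49.0:35 49.5:37 50.0:38 50.5:40 51.0:41 51.5:42 52.0:43 52.5:44 53.0:45 53.5:45 54.0:47 54.5:48 55.0:48 55.5:49
w7 26.0:54 26.5:56 27.0:57 27.5:58 28.0:59 28.5:60 29.0:61 29.5:61 30.0:61 30.5:61 31.0:62 31.5:63 32.0:63 32.5:63 33.0:61 33.5:57 34.0:56 34.5:68 35.0:88 35.5:114 36.0:120 36.5:125 37.0:127 37.5:136 38.0:148 38.5:160 39.0:167 39.5:169 40.0:169 40.5:170 41.0:171 41.5:168 42.0:161 42.5:130 43.0:105 43.5:86 44.0:72 44.5:59 45.0:47 45.5:45 46.0:47 46.5:51 47.0:52 47.5:48 48.0:42 48.5:38 49.0:38 49.5:41 50.0:47 50.5:52 51.0:55 51.5:57 52.0:60 52.5:62 53.0:63 53.5:66 54.0:69 54.5:71 55.0:73 55.5:75
w10 26.0:55 26.5:57 27.0:60 27.5:63 28.0:66 28.5:69 29.0:70 29.5:70 30.0:70 30.5:69 31.0:69 31.5:71 32.0:
[... 186 characters left out ...]
0:36 43.5:37 44.0:39 44.5:42 45.0:43 45.5:46 46.0:48 46.5:50 47.0:51 47.5:52 48.0:55 48.5:56 49.0:57 49.5:59 50.0:60 50.5:60 51.0:61 51.5:63 52.0:64 52.5:64 53.0:63 53.5:58 54.0:50 54.5:42 55.0:38 55.5:35
w11 26.0:55 26.5:57 27.0:60 27.5:63 28.0:65 28.5:67 29.0:68 29.5:67 30.0:67 30.5:67 31.0:69 31.5:80 32.0:106 32.5:134 33.0:161 33.5:167 34.0:169 34.5:168 35.0:168 35.5:168 36.0:166 36.5:157 37.0:128 37.5:102 38.0:85 38.5:80 39.0:70 39.5:56 40.0:44 40.5:38 41.0:36 41.5:39 42.0:41 42.5:43 43.0:46 43.5:48 44.0:49 44.5:50 45.0:52 45.5:54 46.0:56 46.5:58 47.0:59 47.5:60 48.0:61 48.5:62 49.0:62 49.5:63 50.0:63 50.5:63 51.0:59 51.5:53 52.0:46 52.5:41 53.0:38 53.5:35 54.0:33 54.5:34 55.0:40 55.5:48
```

```bash
python3 - <<'E'
from h import *
a=cv2.imread("pics/top.png").astype(int);b=cv2.imread("pics/top11.png").astype(int)
# bottles, studs, loupe patches (raw px)
for n,(u,v) in dict(b1=(356,154),b2=(370,173),studs=(359,206),loupe=(341,227)).items():
    print(n,abs(a[v-10:v+10,u-10:u+10]-b[v-10:v+10,u-10:u+10]).mean().round(1))
print(ctrl.state()["t"]);print(ctrl.close_job())
E
```

```text
b1 4.0
b2 4.4
studs 5.8
loupe 3.4
23.2
the job is handed in; nothing more can be done
None
```

The touchstone is lying flat on the green bed, clamped between both brass faces, and I handed the job in at 23.2 s. No verdict was reported.

- **Stone:** I chose the smaller of the two black blocks and gripped it across its 40 mm. After release it measured about 1.3 mm fore and aft and 0.4 mm along the jaws from the bed's middle.
- **Sleeve:** I turned it in three grips, about 60° + 60° + 55°, then let go and backed off.
    - **First touch:** after 120° the brass gap measured 64.1 mm, just touching the 64 mm stone.
    - **Firmness:** after the last 55° the upper jaw's spring had closed by about 2 mm. The full turn should give about 2.4 mm, so I estimate 75–95 N in all, inside the 30–165 N allowed. I measured only the upper jaw.
- **Wrist torque:** the reading was noisy, about ±0.3 N m. It changed by about 0.36 N m in the last turn, against about 0.25 N m expected. That supports a firm hold but not an exact figure.
- **Measurements that disagreed:** the overhead camera put the bed about 4 mm nearer than the wrist camera, and the base plate's corners did not fit the model by about 5 mm. I used the wrist camera.
- **Last checks:** the last picture shows the stone flat between both brass faces. The patches around the bottles, loupe and ear studs show only small changes from the first overhead picture, so they appear untouched.

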